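# Snap the replacement fuse into the clips of a rubber-mounted fuse panel

### The job

The fuse block on the machine's rubber-mounted panel is empty: take the long fuse, the one that reaches from clip to clip, and feel for the place where it drops between the block's two end cheeks into the mouths of both spring clips, for the block was screwed down somewhere along its slots and seldom stands in the middle of the panel. Then press it home one end at a time: first one end until its cap snaps through the jaws and sits hard on its copper seat, then the other, never bearing on the panel with more than 25 N (about 2.5 kg), which its buffers would not stand. Let go at the end, and leave the short fuse, the pliers and the tape roll where they lie.

Things in the scene. Friction and masses are not known exactly. Their poses are not given: they have to be found in the camera images.
- fuse_unit: Fuse panel, fixed: grey steel tray 136 x 276 mm, on it an aluminium panel on 4 rubber buffers, on that a black block 44 x 204 x 20 mm with a copper spring clip near either end. Origin: middle of the tray's underside; x across, y along block and fuse, z up. The block is fixed in slots and sits up to 11 mm off the middle along y, either way; this pose is only the tray's.
- clip_a (a point): Where the axis of a seated cap lies in the clip at y = -61 mm, 63.5 mm above the bench, IF the block were in the middle (this point belongs to the tray; the true clip is up to 11 mm away along y). Clip: two sprung jaws 14 mm long, rounded lips 22 mm apart and 3.5 mm above this point, flared to 37 mm wide at 11 mm above; copper seat_a 13.5 mm below, block's top 19.5 mm below.
- clip_b (a point): The same for clip b at y = +61 mm, seat_b. Outside each clip stands a black end cheek 5 mm thick, 32 mm wide, top 7.5 mm above these points; 143 mm lie between the cheeks. In the mouths the fuse axis lies 11 to 12 mm above home; an end caught on a cheek 21 mm. One cap takes 10 to 17 N to push through, highest in the first 8 mm, then little until the seat stops it hard.
- long_fuse: The fuse that fits: white ceramic tube, 25 mm across, a brass cap 27 mm across and 16 mm long at either end, rims chamfered 2 mm, 140 mm long, about 0.17 kg, lying on the bench. Origin: middle of its axis; y along the fuse. Either end fits either clip. Grasp across the tube; press an end with closed fingertips on top of the tube about 40 mm from its middle, clear of the jaws.
- long_fuse_end_1 (a point): Point on the long fuse's axis inside one cap, 61 mm from the middle, at y = -61 mm of the fuse.
- long_fuse_end_2 (a point): The same in the other cap, at y = +61 mm of the fuse.
- short_fuse: A smaller fuse that does not reach from clip to clip: same look, 76 mm long, caps 21 mm across; leave it alone. Origin: middle of its axis; y along it.
- panel (a joint): How far the panel is pushed down on its rubber buffers from where it rests unloaded (m, grows downward): 1 mm for every 14 N that presses on it, 1.8 mm at 25 N. Both caps at once need 20 to 30 N.
- pliers: Pliers with red handles, 63 x 178 x 12 mm, lying on the bench; leave them. Origin: middle of the underside.
- tape_roll: Grey roll of cloth tape, 94 mm across, 25 mm high, lying flat on the bench; leave it. Origin: middle of the underside.
Not all that is in view belongs to the job. What is shaped like the long_fuse but turquoise is not meant.

How it is judged:
By the outcome, as a careful person would: the job done as asked, in the order asked, and still so for the second after the job is handed in, with the robot touching nothing.
It also fails if it takes over 72 s, if anything falls off the work surface, if the arm or the gripper's body presses on something with over 40 N, if the wrist force passes 120 N, or if a joint passes its speed limit or range.

### The arm

A 6-joint arm with a two-finger parallel gripper is mounted at the origin on a cart in front of the work surface, level with it; the furniture and walls round the work are solid. World frame = base frame: x ahead of the robot, y to its left, z up, the work surface at z = 0. Lengths are in m, angles in rad, forces in N, time in s.
With the tool pointing down it reaches from about 0.225 to 0.875 m from the base axis. Payload 3.4 kg.
Tool frame: the origin (TCP) lies where the fingers leave the gripper's body, on its centre line; the fingertips stand 73 mm ahead of it and the grasp point (between the pads) lies 54 mm ahead of it; z points along the fingers, y is the line along which they close (so a half turn about z gives the same grasp; the last joint's range is limited). The gripper opens to 85 mm and grips with 20 to 120 N. Pads are 22 mm wide; open, the fingers measure 114 mm over their backs; the gripper's body (76 mm by 85 mm) begins 54 mm behind the grasp point. The pads swing forward as they close: fully open they stand 13 mm farther back than shut.
Start: joints at [-0.121, 0.276, 1.505, -0, 1.361, -0.121], TCP at [0.575, -0, 0.304] pointing down, gripper open.
Joint ranges: [-2.89, 2.89], [-0.75, 2.08], [0.22, 2.7], [-1.18, 4.32], [0.11, 2.71], [-2.7, 2.7]. Speed limits (rad/s): [2.57, 2.57, 3.14, 3.14, 3.14, 3.14].

### API

Orientations are given as a unit quaternion [w, x, y, z].
In Python, from rig import manip gives the robot as it stands. The module is installed in compiled form; this text tells all that it offers.
- The arm moves only by the tool drive_tool, never from a script. Its argument "moves" is a list of rows, each a list of 5 numbers: the shift along the tool's x, y, z in normalised numbers (1 is 500 mm), then the turn about the tool's z in parts of the range, where 1.0 means pi rad, then the closure, from -1 (fully open) to 1 (shut). A call has 1 to 12 rows; each row is the pose to reach, as a shift and turn from the pose commanded when the call began, along the tool's axes at that moment; what a row does not reach only later rows make up. A row lasts 1/8 s, in which the tool goes at most 62.5 mm and 10.7 degrees, less where a joint would pass 70% of its speed; a pose out of reach is approached as far as the arm can. Shift and turn numbers lie between -1 and 1, and a call with a number outside is refused. A call with a gripper value outside its range is refused whole. The fingers move at their own pace and stop on an object; "grip_force" is the grip in N (left out, the last holds). Time passes only in rows, so rows that repeat a pose let the fingers close. It gives the time, the measured TCP pose, the force, the opening and the grip force at its end, in the units of the state.
- manip.observe(): the state, without advancing time (a new reading comes with each control period).
- manip.get_image(name): name is "scene" or "side" or "wrist"; returns the picture (384x512x3 uint8, blue, green, red); there is no depth.
- manip.camera_info(name): a dict with "mtx" (3x3 intrinsics, pixels), "D" ([k1, k2, p1, p2, k3] as OpenCV has them; the pictures are not rectified), "rvec" (rotation vector, rad) and "tvec" (3), from world to camera coordinates, as OpenCV has them. Camera axes: x right, y down, z forward; pixel columns grow to the right and rows downward; lengths in m; the calibration is good to about 2 mm. A picture is of the moment at which its call begins: read the wrist's pose just before it. camera_info takes no time and is no camera call; for the wrist camera it gives the pose at the moment of the call.
- manip.job_done(): hands the job in; it is judged then, once.
The state is a dict: "time": time; "qpos": joint angles; "joint_vel": joint speeds; "joint_efforts": joint torques, N m; "position": TCP position; "tcp_rot": TCP orientation; "contact_force": force on the tool from outside, world axes, zero at the start; "wrist_torque": the same for the moment, N m; "grip_width": finger opening in m; "grip_force": force on a finger pad.
Only numpy, scipy, OpenCV 4.12 (cv2) and the standard library are available. Lean on these libraries where they do the work, as an engineer would, in place of code of your own. Each camera call takes 0.05 s, during which the arm holds its last target. There are 200 camera calls.

## Working session

There is one attempt and no reset: what is moved stays moved. The work goes in short steps, Python scripts to look and compute and a tool call to move; the robot and the scene stay as the last step left them, time stands still between calls to the robot, and variables do not carry over. Pictures are saved under pics/ and viewed, at most 10 in all, crops included, and the job is handed in when it is done.

Besides the shell and the picture viewer there is one more tool, called after ">>>" as name(argument=value, ...) on one line, values as JSON. drive_tool: Moves the arm, as the interface text tells. Its arguments: {"type":"object","properties":{"moves":{"type":"array"},"grip_force":{"type":"number"}},"required":["moves"]}

```bash
mkdir -p pics; python3 - <<'E'
from rig import manip
import cv2
s=manip.observe();print({k:s[k] for k in('time','position','tcp_rot','grip_width','contact_force')})
for n in('scene','side'):
    cv2.imwrite(f'pics/{n}0.png',manip.get_image(n)); 
    c=manip.camera_info(n);print(n,c)
E
```

```text
{'time': 0.0, 'position': array([5.74592315e-01, 6.09964819e-05, 3.03043374e-01]), 'tcp_rot': array([-7.24163269e-04,  7.07090561e-01,  7.07122402e-01, -5.68558352e-04]), 'grip_width': 0.0854134585035237, 'contact_force': array([ 0.21999686, -0.49470853,  0.29490539])}
scene {'mtx': array([[368.60911034,   0.        , 250.02406025],
       [  0.        , 368.60911034, 194.88600258],
       [  0.        ,   0.        ,   1.        ]]), 'D': array([-0.02892866,  0.        ,  0.        ,  0.        ,  0.        ]), 'rvec': array([ 1.92202733, -0.56669785,  0.37151944]), 'tvec': array([-0.45861175,  0.19166721,  0.84836122])}
side {'mtx': array([[351.12807792,   0.        , 255.71656337],
       [  0.        , 351.12807792, 189.79892176],
       [  0.        ,   0.        ,   1.        ]]), 'D': array([-0.04112865,  0.        ,  0.        ,  0.        ,  0.        ]), 'rvec': array([ 0.49516236, -2.69686654,  1.22120924]), 'tvec': array([0.51614859, 0.1728392 , 0.89011595])}
```

```bash
python3 - <<'E'
import cv2,numpy as np
a=cv2.imread('pics/scene0.png')
cv2.imwrite('pics/s0.png',cv2.resize(a,(800,600),interpolation=cv2.INTER_CUBIC))
E
```

```text
(no output)
```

View pics/s0.png

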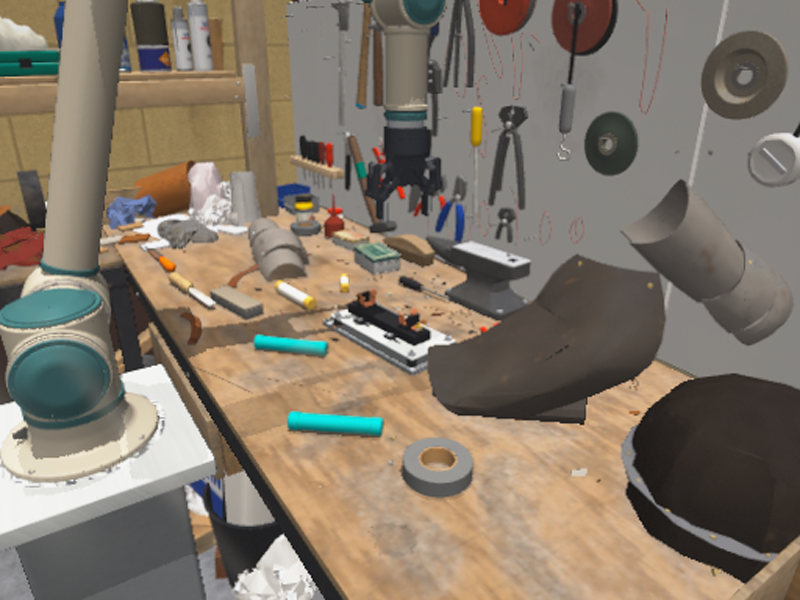

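The scene view shows the panel near (390,330), a white fuse with yellow caps at (296,295), which is probably the long one, and a small one at (344,283). The turquoise decoys are at (290,345) and (335,423), and the tape roll is at (437,467).

```bash
python3 - <<'E'
import cv2,numpy as np
a=cv2.imread('pics/scene0.png')[160:260,120:320]
b=cv2.imread('pics/side0.png')
cv2.imwrite('pics/c0.png',cv2.resize(a,(800,400),interpolation=cv2.INTER_CUBIC))
cv2.imwrite('pics/d0.png',cv2.resize(b,(800,600),interpolation=cv2.INTER_CUBIC))
E
```

```text
(no output)
```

View pics/c0.png

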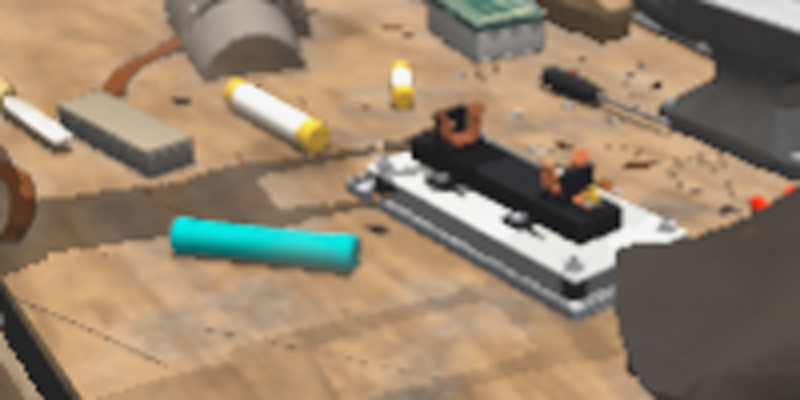

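View pics/d0.png

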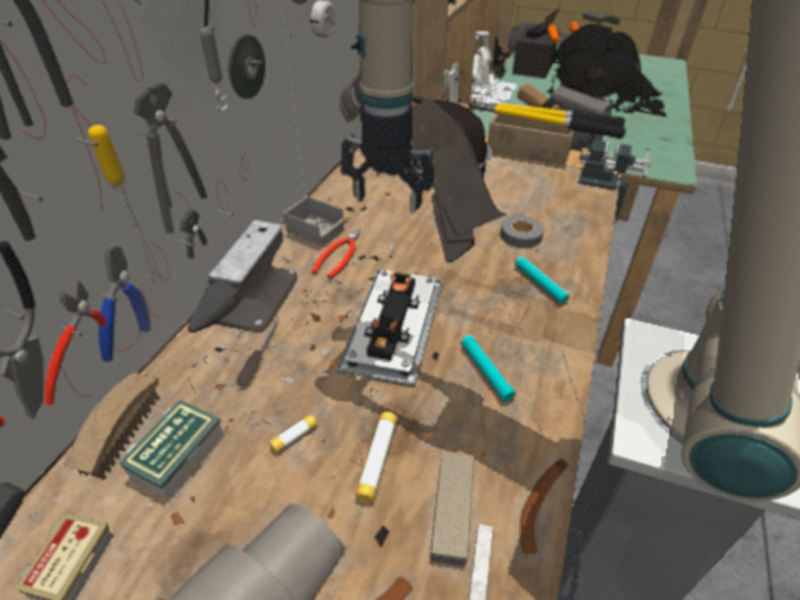

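The side view (800x600) shows the long fuse from (388,417) to (367,493). The panel corners are at about (381,270), (441,280), (413,381) and (342,372), and the short fuse is at (294,434).

```bash
cat > h.py <<'E'
from rig import manip
import cv2,numpy as np
def ray(ci,px):
    R=cv2.Rodrigues(ci['rvec'])[0]; u=cv2.undistortPoints(np.array([[px]],float),ci['mtx'],ci['D'])[0,0]
    return -R.T@ci['tvec'], R.T@np.array([u[0],u[1],1])
def atz(ci,px,z):
    o,d=ray(ci,px); return o+d*(z-o[2])/d[2]
def proj(ci,P): return cv2.projectPoints(np.array(P,float).reshape(-1,3),ci['rvec'],ci['tvec'],ci['mtx'],ci['D'])[0][:,0]
E
python3 - <<'E'
from h import *
np.set_printoptions(precision=4,suppress=True)
a=manip.camera_info('side');b=manip.camera_info('scene')
S=lambda x,y:((x+.5)/1.5625-.5,(y+.5)/1.5625-.5)
C=lambda x,y:((x+.5)/4-.5+120,(y+.5)/4-.5+160)
print('fuse side',[atz(a,S(*p),.0135) for p in((388,417),(367,493))])
print('fuse scene',[atz(b,C(*p),.0135) for p in((237,92),(314,137))])
print('tray side',[atz(a,S(*p),.01) for p in((381,270),(441,278),(413,381),(342,372))])
print('short',[atz(a,S(*p),.0105) for p in((311,422),(276,446))])
for p in ((351,186),(576,315)): print('tray scene',atz(b,C(*p),.005))
c=manip.camera_info('wrist');o,_=ray(c,(256,192));print(o,atz(c,(256,192),0))
E
```

```text
fuse side [array([0.4862, 0.2259, 0.0135]), array([0.4665, 0.3549, 0.0135])]
fuse scene [array([0.4686, 0.362 , 0.0135]), array([0.4832, 0.2295, 0.0135])]
tray side [array([ 0.635 , -0.1123,  0.01  ]), array([ 0.5122, -0.1321,  0.01  ]), array([0.4751, 0.1413, 0.01  ]), array([0.593 , 0.1657, 0.01  ])]
short [array([0.5944, 0.2752, 0.0105]), array([0.623 , 0.3324, 0.0105])]
tray scene [0.4734 0.1412 0.005 ]
tray scene [ 0.5095 -0.125   0.005 ]
[0.5743 0.0681 0.3739] [ 0.5813 -0.0376 -0.    ]
```

```bash
python3 - <<'E'
from h import *
import pickle
c=manip.camera_info('wrist');im=manip.get_image('wrist');pickle.dump(c,open('w0.pkl','wb'))
print(c['mtx'],c['D'])
cv2.imwrite('pics/w0.png',cv2.resize(im,(800,600),interpolation=cv2.INTER_CUBIC))
E
```

```text
[[269.02116182   0.         250.71152723]
 [  0.         269.02116182 190.20448727]
 [  0.           0.           1.        ]] [-0.06014353  0.          0.          0.          0.        ]
```

View pics/w0.png

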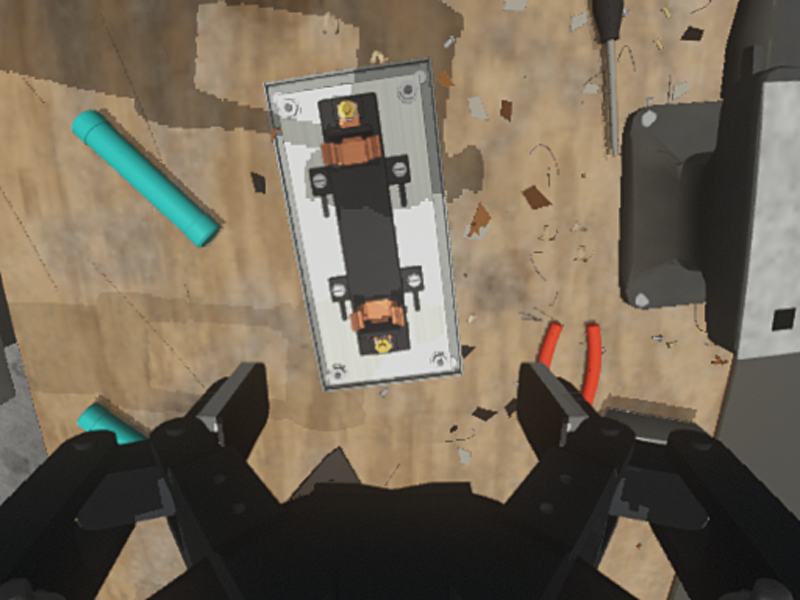

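The wrist view shows the tray corners at (265,84), (430,60), (462,373) and (327,389). The block's ends are at about (346,97) and (385,354), with copper clips at (352,150) and (378,315). The block is shifted toward the top, which is +y.

```bash
python3 - <<'E'
from h import *
import pickle
from scipy.optimize import least_squares
np.set_printoptions(precision=4,suppress=True)
c=pickle.load(open('w0.pkl','rb'))
S=lambda x,y:np.array([(x+.5)/1.5625-.5,(y+.5)/1.5625-.5])
px=np.array([S(*p) for p in((265,84),(430,60),(462,373),(327,389))])
loc=np.array([[-.068,.138],[.068,.138],[.068,-.138],[-.068,-.138]])
def P(v,l,z):
    R=np.array([[np.cos(v[2]),-np.sin(v[2])],[np.sin(v[2]),np.cos(v[2])]])
    return np.c_[l@R.T+v[:2],np.full(len(l),z)]
r=least_squares(lambda v:(proj(c,P(v,loc,v[3]))-px).ravel(),[.553,.015,.135,.01])
print(r.x,r.fun)
def toloc(p,z):
    q=atz(c,S(*p),z)[:2]-r.x[:2];t=r.x[2]
    return np.array([[np.cos(t),np.sin(t)],[-np.sin(t),np.cos(t)]])@q
for p,z in (((318,100),.044),((375,93),.044),((360,356),.044),((409,352),.044)): print(p,toloc(p,z))
for p,z in (((346,110),.044),((383,345),.044),((320,180),.03),((400,170),.03),((338,290),.03),((415,281),.03)): print('m',p,toloc(p,z))
E
python3 - <<'E'
import cv2
a=cv2.imread('pics/w0.png')[80:400,250:480]
cv2.imwrite('pics/w0c.png',cv2.resize(a,None,fx=1.85,fy=1.85,interpolation=cv2.INTER_CUBIC))
E
```

```text
[0.5562 0.0189 0.1378 0.0032] [ 0.2149  0.8285  0.2769 -0.3513  0.8823 -0.6963 -1.4665  0.1684]
(318, 100) [-0.0214  0.1121]
(375, 93) [0.0206 0.1109]
(360, 356) [-0.0223 -0.0909]
(409, 352) [ 0.0193 -0.0929]
m (346, 110) [-0.0022  0.1023]
m (383, 345) [-0.0016 -0.0837]
m (320, 180) [-0.0322  0.0561]
m (400, 170) [0.0316 0.0548]
m (338, 290) [-0.0333 -0.0347]
m (415, 281) [ 0.0322 -0.0359]
```

View pics/w0c.png

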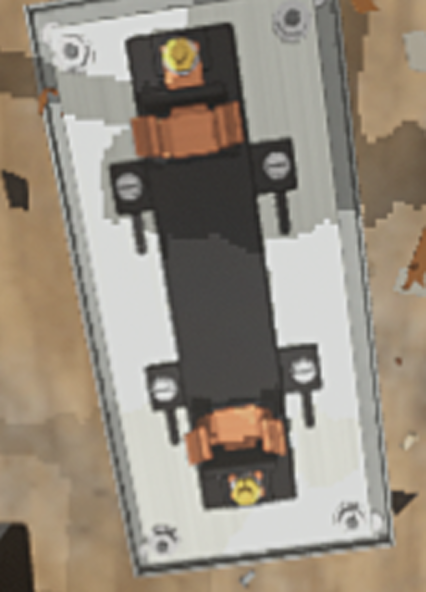

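The rows are not in the units I measure in: shifts go in shares of 500 mm and turns go in shares of pi rad. I convert before sending: 240 mm is 0.48, 180 mm is 0.36, -0.15 rad is -0.0477.

>>> drive_tool(moves=[[0.12,-0.04,0,0,-1],[0.24,-0.08,0,0,-1],[0.36,-0.12,0,0,-1],[0.48,-0.16,0,-0.0318,-1],[0.48,-0.2,0,-0.0477,-1],[0.48,-0.2,0,-0.0477,-1]])

```text
time: 0.9
position: [0.4735, 0.2399, 0.3037]
tcp_rot: [0.0, 0.652, 0.759, -0.001]
contact_force: [-0.4, -0.3, 0.0]
grip_width: 0.0856
grip_force: 0.0
```

The crop confirms the block sits about 9.7 mm toward tray +y. Next I look at the fuse from here.

```bash
python3 - <<'E'
from h import *
import pickle
c=manip.camera_info('wrist');s=manip.observe();im=manip.get_image('wrist');pickle.dump((c,s),open('w1.pkl','wb'))
print(s['position'],s['tcp_rot'],proj(c,[(.4862,.2259,.0135),(.4665,.3549,.0135)])*1.5625)
cv2.imwrite('pics/w1.png',cv2.resize(im,(800,600),interpolation=cv2.INTER_CUBIC))
E
```

```text
[0.47349201 0.2398782  0.30373796] [ 3.77516993e-05  6.51584714e-01  7.58575484e-01 -7.71151308e-04] [[404.35942225 279.75210574]
 [405.49479252 122.22281897]]
```

View pics/w1.png

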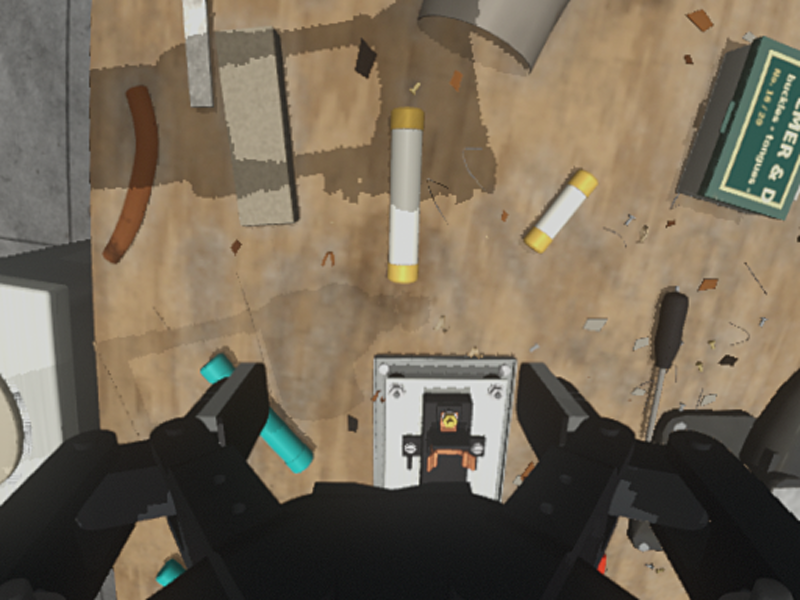

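The long fuse runs from (407,107) to (403,283) in the 800 px wrist picture, and the short fuse is at (560,210).

```bash
python3 - <<'E'
from h import *
import pickle
np.set_printoptions(precision=4,suppress=True)
c,s=pickle.load(open('w1.pkl','rb'))
S=lambda x,y:((x+.5)/1.5625-.5,(y+.5)/1.5625-.5)
a=atz(c,S(407,107.5),.022);b=atz(c,S(403,283),.022);m=(a+b)/2;d=a-b
yaw=np.arctan2(-d[0],d[1]);print(a,b,m,np.linalg.norm(d),yaw)
w,x,y,z=s['tcp_rot'];from scipy.spatial.transform import Rotation as Ro
R=Ro.from_quat([x,y,z,w]).as_matrix();print(R, R.T@(np.r_[m[:2],.014+.054]-s['position'])*1000)
E
```

```text
[0.4656 0.3649 0.022 ] [0.4847 0.225  0.022 ] [0.4751 0.295  0.022 ] 0.14122099667124713 0.13542701236682
[[-0.1509  0.9886 -0.0009]
 [ 0.9886  0.1509 -0.0012]
 [-0.0011 -0.0011 -1.    ]] [ 54.47    10.2033 235.6689]
```

Converted, 226 mm is 0.452, 150 mm is 0.3, 0.016 rad is 0.0051.

>>> drive_tool(moves=[[0.054,0.01,0.1,0.0051,-1],[0.108,0.02,0.2,0.0051,-1],[0.108,0.02,0.3,0.0051,-1],[0.108,0.02,0.38,0.0051,-1],[0.108,0.02,0.43,0.0051,-1],[0.108,0.02,0.452,0.0051,-1],[0.108,0.02,0.452,0.0051,-1]])

```text
time: 1.82
position: [0.4777, 0.2939, 0.0776]
tcp_rot: [0.0, 0.659, 0.752, -0.0]
contact_force: [-1.1, 0.3, -0.4]
grip_width: 0.0854
grip_force: 0.0
```

>>> drive_tool(moves=[[0,0,0,0,0],[0,0,0,0,0.5],[0,0,0,0,1],[0,0,0,0,1],[0,0,0,0,1],[0,0,0,0,1],[0,0,0,0,1]], grip_force=40)

```text
time: 2.7
position: [0.4769, 0.295, 0.0786]
tcp_rot: [0.0, 0.658, 0.753, 0.0]
contact_force: [-1.9, -1.5, 5.4]
grip_width: 0.0233
grip_force: 39.2
```

Converted, -274 mm is -0.548, -255 mm is -0.51, -0.003 rad is -0.001.

>>> drive_tool(moves=[[0,0,-0.08,0,1],[0,0,-0.18,0,1],[-0.1,0.016,-0.19,0,1],[-0.21,0.032,-0.19,0,1],[-0.32,0.048,-0.19,0,1],[-0.43,0.064,-0.19,0,1],[-0.51,0.076,-0.19,0,1],[-0.548,0.082,-0.19,-0.001,1],[-0.548,0.082,-0.18,-0.001,1],[-0.548,0.082,-0.18,-0.001,1]])

```text
time: 3.95
position: [0.553, 0.0301, 0.1671]
tcp_rot: [-0.001, 0.657, 0.754, -0.0]
contact_force: [-0.1, 1.3, -1.5]
grip_width: 0.0236
grip_force: 40.0
```

```bash
python3 - <<'E'
from h import *
import pickle
c=manip.camera_info('wrist');s=manip.observe();im=manip.get_image('wrist');pickle.dump((c,s),open('w2.pkl','wb'))
print(s['position'],s['tcp_rot'],s['contact_force'],s['grip_width'])
cv2.imwrite('pics/w2.png',cv2.resize(im,(800,600),interpolation=cv2.INTER_CUBIC))
E
```

```text
[0.5530406  0.03011386 0.16707902] [-1.22944727e-03  6.56800178e-01  7.54063578e-01 -3.67586421e-04] [-0.13899891  1.31838136 -1.4534713 ] 0.023563367379417274
```

View pics/w2.png

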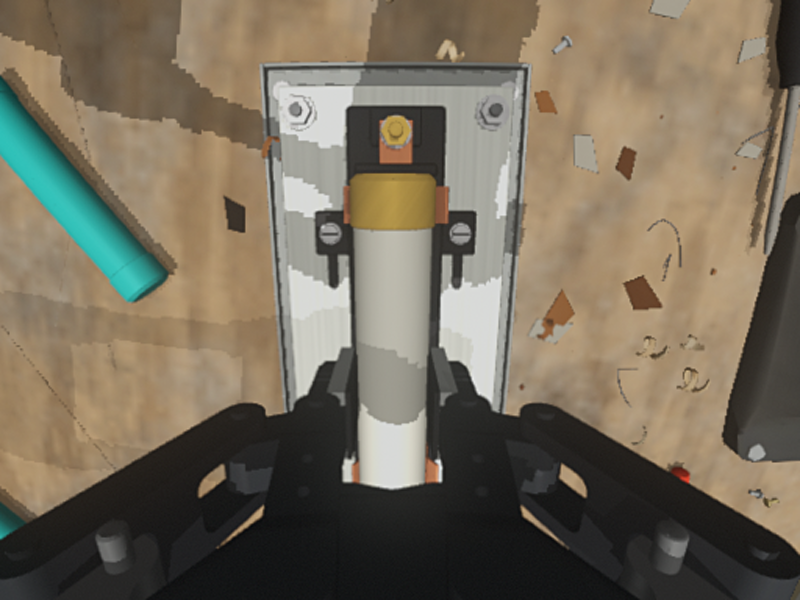

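The fuse hangs over the block and lines up with it across the panel (395 against 396). The fuse end edge is at about row 174, the cheek at rows 163-174 and the block's end at row 107.

```bash
python3 - <<'E'
from h import *
import pickle
np.set_printoptions(precision=4,suppress=True)
c,s=pickle.load(open('w2.pkl','rb'))
S=lambda x,y:((x+.5)/1.5625-.5,(y+.5)/1.5625-.5)
t=.1378;ey=np.array([-np.sin(t),np.cos(t)]);ex=np.array([np.cos(t),np.sin(t)])
def L(n,p,z):
    q=atz(c,S(*p),z)[:2]; print(n,'x',round(q@ex*1e3,1),'y',round(q@ey*1e3,1))
p=s['position'][:2];print('tcp',p@ex*1e3,p@ey*1e3)
L('fuse end',(395,174),.1125);L('cap/tube',(395,229),.114)
L('block end',(396,107),.044);L('cheek outer',(396,164),.071);L('tray corner L',(262,65),.003);L('tray corner R',(529,65),.003)
L('screwL',(330,234),.03);L('screwR',(460,234),.03);L('terminal',(397,130),.046)
E
python3 - <<'E'
import cv2
a=cv2.imread('pics/w2.png')[90:260,300:500]
cv2.imwrite('pics/w2c.png',cv2.resize(a,None,fx=3.5,fy=3.5,interpolation=cv2.INTER_CUBIC))
E
```

```text
tcp 551.9346724790936 -46.13964186301331
fuse end x 552.3 y 24.4
cap/tube x 552.3 y 8.7
block end x 553.0 y 53.7
cheek outer x 552.9 y 28.9
tray corner L x 484.3 y 81.6
tray corner R x 621.7 y 81.6
screwL x 520.6 y -2.6
screwR x 584.8 y -2.6
terminal x 553.5 y 44.1
```

View pics/w2c.png

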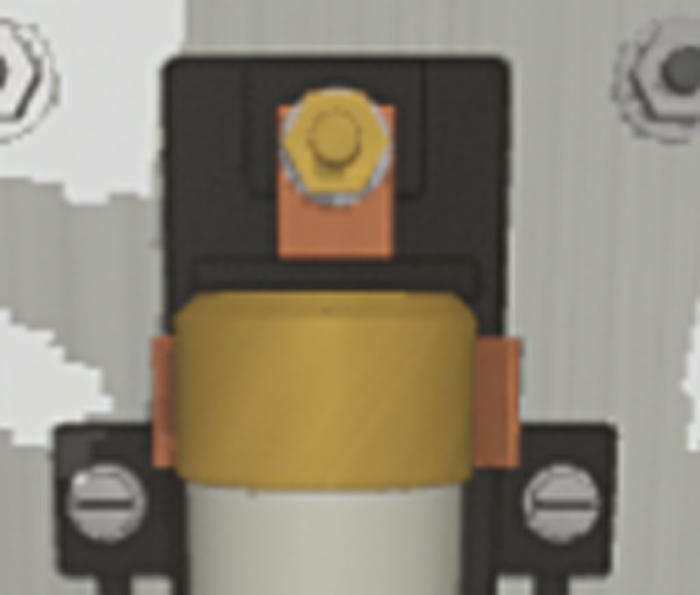

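Converted, 19 mm is 0.038, -2.5 mm is -0.005.

>>> drive_tool(moves=[[-0.005,0.002,0.01,0,1],[-0.005,0.002,0.02,0,1],[-0.005,0.002,0.028,0,1],[-0.005,0.002,0.032,0,1],[-0.005,0.002,0.036,0,1],[-0.005,0.002,0.038,0,1],[-0.005,0.002,0.038,0,1]])

```text
time: 4.88
position: [0.5554, 0.0264, 0.1489]
tcp_rot: [0.0, 0.657, 0.754, 0.0]
contact_force: [-0.6, 0.8, -1.7]
grip_width: 0.0237
grip_force: 40.0
```

```bash
cat > pr.py <<'E'
from h import *
s=manip.observe();t=.1378;p=s['position']*1e3
print(s['time'],p,'x',p[0]*np.cos(t)+p[1]*np.sin(t),'y',-p[0]*np.sin(t)+p[1]*np.cos(t),s['contact_force'],s['grip_width'])
E
python3 pr.py
```

```text
4.875 [555.44268479  26.44801209 148.94262332] x 553.8104311098937 y -50.10069687667723 [-0.61620938  0.80214598 -1.72678424] 0.02365880928977545
```

Converted, 1.3 mm is 0.0026, -1 mm is -0.002.

>>> drive_tool(moves=[[0.0026,-0.002,0,0,1],[0.0026,-0.002,0,0,1],[0.0026,-0.002,0,0,1]])

```text
time: 5.25
position: [0.5543, 0.0276, 0.149]
tcp_rot: [0.0, 0.657, 0.754, 0.0]
contact_force: [-0.5, -0.7, -1.3]
grip_width: 0.0235
grip_force: 40.0
```

```bash
python3 pr.py
```

```text
5.25 [554.25703511  27.63706421 148.99633389] x 552.7993540010843 y -48.76005032737808 [-0.45581799 -0.66654963 -1.2987941 ] 0.023463071360114513
```

>>> drive_tool(moves=[[0,0,0.002,0,1],[0,0,0.004,0,1],[0,0,0.006,0,1],[0,0,0.008,0,1],[0,0,0.008,0,1]])

```text
time: 5.88
position: [0.5542, 0.0276, 0.1448]
tcp_rot: [-0.0, 0.657, 0.754, -0.0]
contact_force: [-0.2, -0.7, -1.9]
grip_width: 0.0236
grip_force: 40.0
```

>>> drive_tool(moves=[[0,0,0.002,0,1],[0,0,0.004,0,1],[0,0,0.006,0,1],[0,0,0.007,0,1],[0,0,0.007,0,1]])

```text
time: 6.5
position: [0.5542, 0.0276, 0.1414]
tcp_rot: [-0.0, 0.657, 0.754, 0.0]
contact_force: [0.1, -0.6, -1.5]
grip_width: 0.0237
grip_force: 40.0
```

Converted, 2 mm is 0.004, 1.5 mm is 0.003.

>>> drive_tool(moves=[[0,0,0.001,0,1],[0,0,0.002,0,1],[0,0,0.003,0,1],[0,0,0.004,0,1],[0,0,0.004,0,1]])

```text
time: 7.12
position: [0.5545, 0.0276, 0.1399]
tcp_rot: [0.0, 0.657, 0.754, 0.0]
contact_force: [-1.5, -0.5, 3.3]
grip_width: 0.0235
grip_force: 40.4
```

The axis stands about 11.4 mm above home with light contact, so the fuse is in both mouths. I release it, rise, and close the fingers over the +y end.

Converted, -80 mm is -0.16, -50 mm is -0.1.

>>> drive_tool(moves=[[0,0,-0.001,0,0.5],[0,0,-0.001,0,0],[0,0,-0.001,0,-0.5],[0,0,-0.001,0,-0.5],[0,0,-0.001,0,-0.5],[0,0,-0.04,0,-0.5],[0,0,-0.1,0,-0.5],[0,0,-0.16,0,0],[0,0,-0.16,0,1],[0,0,-0.16,0,1],[0,0,-0.16,0,1]])

```text
time: 8.5
position: [0.5535, 0.0277, 0.218]
tcp_rot: [-0.001, 0.657, 0.754, -0.001]
contact_force: [-0.1, 0.2, 0.7]
grip_width: -0.0
grip_force: 0.0
```

```bash
python3 - <<'E'
from h import *
im=manip.get_image('wrist')
cv2.imwrite('pics/w3.png',cv2.resize(im,(800,600),interpolation=cv2.INTER_CUBIC))
E
python3 pr.py
```

```text
8.55 [553.57744449  27.66747827 218.07629495] x 552.1303833001238 y -48.63657308533172 [ 0.08527506 -0.28824524 -0.62316682] 0.00013336872537990686
```

View pics/w3.png

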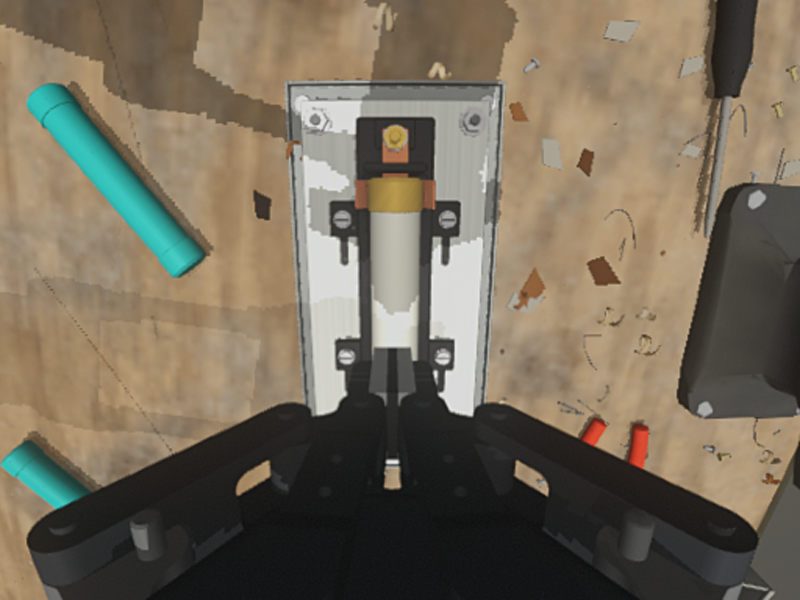

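The +y cap lies centred in clip b's mouth at about (397,195), inside the cheek. Next I go over the press point on the +y end.

>>> drive_tool(moves=[[0.04,0,0,0,1],[0.082,0,0.03,0,1],[0.082,0,0.08,0,1],[0.082,0,0.1,0,1],[0.082,0,0.106,0,1],[0.082,0,0.106,0,1]])

```text
time: 9.3
position: [0.549, 0.0683, 0.1668]
tcp_rot: [0.0, 0.657, 0.754, 0.0]
contact_force: [0.8, 0.4, -0.3]
grip_width: 0.0005
grip_force: 0.0
```

Converted, 4 mm is 0.008, 3.5 mm is 0.007.

>>> drive_tool(moves=[[0,0,0.001,0,1],[0,0,0.002,0,1],[0,0,0.003,0,1],[0,0,0.004,0,1],[0,0,0.005,0,1],[0,0,0.006,0,1],[0,0,0.007,0,1],[0,0,0.008,0,1],[0,0,0.008,0,1]])

```text
time: 10.42
position: [0.5486, 0.0683, 0.1624]
tcp_rot: [-0.0, 0.657, 0.754, -0.0]
contact_force: [0.2, 0.3, -0.1]
grip_width: -0.0
grip_force: 0.0
```

Converted, 2.5 mm is 0.005, 2 mm is 0.004.

>>> drive_tool(moves=[[0,0,0.001,0,1],[0,0,0.002,0,1],[0,0,0.003,0,1],[0,0,0.004,0,1],[0,0,0.005,0,1],[0,0,0.005,0,1]])

```text
time: 11.18
position: [0.5487, 0.0682, 0.1601]
tcp_rot: [0.0, 0.657, 0.754, 0.0]
contact_force: [-0.1, 0.7, 2.0]
grip_width: -0.0002
grip_force: 0.7
```

Converted, 1 mm is 0.002, 0.5 mm is 0.001.

>>> drive_tool(moves=[[0,0,0.001,0,1],[0,0,0.002,0,1],[0,0,0.002,0,1]])

```text
time: 11.55
position: [0.5488, 0.0683, 0.1595]
tcp_rot: [0.0, 0.657, 0.754, 0.0]
contact_force: [-0.7, 0.2, 5.9]
grip_width: -0.0001
grip_force: 2.6
```

Converted, 1 mm is 0.002, 0.5 mm is 0.001.

>>> drive_tool(moves=[[0,0,0.001,0,1],[0,0,0.002,0,1],[0,0,0.002,0,1]])

```text
time: 11.92
position: [0.5488, 0.0683, 0.159]
tcp_rot: [0.0, 0.657, 0.754, 0.0]
contact_force: [-0.8, 0.5, 8.9]
grip_width: 0.0002
grip_force: 4.2
```

>>> drive_tool(moves=[[0,0,0.0008,0,1],[0,0,0.0016,0,1],[0,0,0.0016,0,1]])

```text
time: 12.3
position: [0.549, 0.0683, 0.1586]
tcp_rot: [0.001, 0.657, 0.754, 0.001]
contact_force: [-2.8, -0.1, 9.9]
grip_width: 0.0002
grip_force: 5.2
```

Converted, 1 mm is 0.002, 0.5 mm is 0.001.

>>> drive_tool(moves=[[0,0,0.001,0,1],[0,0,0.002,0,1],[0,0,0.002,0,1]])

```text
time: 12.68
position: [0.5492, 0.0684, 0.158]
tcp_rot: [0.001, 0.657, 0.754, 0.001]
contact_force: [-2.9, 0.3, 11.2]
grip_width: 0.0001
grip_force: 6.1
```

Converted, 0.6 mm is 0.0012, 0.4 mm is 0.0008.

>>> drive_tool(moves=[[0,0,0.0008,0,1],[0,0,0.0012,0,1],[0,0,0.0012,0,1]])

```text
time: 13.05
position: [0.5492, 0.0685, 0.1576]
tcp_rot: [0.001, 0.657, 0.754, 0.001]
contact_force: [-2.1, 1.0, 13.3]
grip_width: -0.0001
grip_force: 6.8
```

Converted, 0.8 mm is 0.0016, 0.4 mm is 0.0008.

>>> drive_tool(moves=[[0,0,0.0008,0,1],[0,0,0.0016,0,1],[0,0,0.0016,0,1]])

```text
time: 13.42
position: [0.5492, 0.0685, 0.157]
tcp_rot: [0.001, 0.657, 0.754, 0.001]
contact_force: [-3.2, 0.7, 13.8]
grip_width: 0.0001
grip_force: 7.1
```

Converted, 0.6 mm is 0.0012, 0.4 mm is 0.0008.

>>> drive_tool(moves=[[0,0,0.0008,0,1],[0,0,0.0012,0,1],[0,0,0.0012,0,1]])

```text
time: 13.8
position: [0.5493, 0.0686, 0.1564]
tcp_rot: [0.001, 0.657, 0.754, 0.001]
contact_force: [-2.6, 1.5, 14.4]
grip_width: 0.0003
grip_force: 7.3
```

Converted, 1 mm is 0.002, 0.8 mm is 0.0016.

>>> drive_tool(moves=[[0,0,0.0008,0,1],[0,0,0.0016,0,1],[0,0,0.002,0,1],[0,0,0.002,0,1]])

```text
time: 14.3
position: [0.5493, 0.0687, 0.1554]
tcp_rot: [0.001, 0.657, 0.754, 0.001]
contact_force: [-3.5, 0.9, 14.7]
grip_width: 0.0002
grip_force: 7.2
```

Converted, 0.8 mm is 0.0016, 0.4 mm is 0.0008.

>>> drive_tool(moves=[[0,0,0.0008,0,1],[0,0,0.0016,0,1],[0,0,0.0016,0,1]])

```text
time: 14.68
position: [0.5492, 0.0688, 0.1544]
tcp_rot: [0.001, 0.657, 0.754, 0.001]
contact_force: [-2.5, 1.9, 13.5]
grip_width: 0.0003
grip_force: 6.6
```

Converted, 0.8 mm is 0.0016, 0.4 mm is 0.0008.

>>> drive_tool(moves=[[0,0,0.0008,0,1],[0,0,0.0016,0,1],[0,0,0.0016,0,1]])

```text
time: 15.05
position: [0.5492, 0.0689, 0.1532]
tcp_rot: [0.0, 0.657, 0.754, 0.001]
contact_force: [-1.1, 2.8, 10.1]
grip_width: 0.0001
grip_force: 5.1
```

Converted, 0.5 mm is 0.001, 0.3 mm is 0.0006.

>>> drive_tool(moves=[[0,0,0.0006,0,1],[0,0,0.001,0,1],[0,0,0.001,0,1]])

```text
time: 15.42
position: [0.5491, 0.069, 0.152]
tcp_rot: [0.0, 0.657, 0.754, 0.001]
contact_force: [-0.7, 4.1, 6.4]
grip_width: -0.0002
grip_force: 3.5
```

Converted, 0.8 mm is 0.0016, 0.4 mm is 0.0008.

>>> drive_tool(moves=[[0,0,0.0008,0,1],[0,0,0.0016,0,1],[0,0,0.0016,0,1]])

```text
time: 15.8
position: [0.549, 0.069, 0.1505]
tcp_rot: [-0.0, 0.657, 0.754, 0.001]
contact_force: [0.1, 3.8, 4.7]
grip_width: 0.0
grip_force: 2.6
```

Converted, 0.6 mm is 0.0012, 0.3 mm is 0.0006.

>>> drive_tool(moves=[[0,0,0.0006,0,1],[0,0,0.0012,0,1],[0,0,0.0012,0,1]])

```text
time: 16.18
position: [0.549, 0.0689, 0.1502]
tcp_rot: [-0.0, 0.657, 0.754, 0.001]
contact_force: [-0.7, 5.1, 6.3]
grip_width: 0.0
grip_force: 3.8
```

Now it stiffens (10 mm down at the press point, which matches the seat). I press a little further to confirm.

Converted, 0.8 mm is 0.0016, 0.4 mm is 0.0008.

>>> drive_tool(moves=[[0,0,0.0008,0,1],[0,0,0.0016,0,1],[0,0,0.0016,0,1]])

```text
time: 16.55
position: [0.5491, 0.0689, 0.1499]
tcp_rot: [0.0, 0.657, 0.754, 0.001]
contact_force: [-0.7, 4.4, 10.4]
grip_width: 0.0002
grip_force: 5.3
```

Converted, 0.7 mm is 0.0014, 0.4 mm is 0.0008.

>>> drive_tool(moves=[[0,0,0.0008,0,1],[0,0,0.0014,0,1],[0,0,0.0014,0,1]])

```text
time: 16.92
position: [0.5491, 0.069, 0.1497]
tcp_rot: [0.0, 0.657, 0.754, 0.001]
contact_force: [-3.6, 5.2, 11.5]
grip_width: -0.0002
grip_force: 6.5
```

Converted, 0.7 mm is 0.0014, 0.4 mm is 0.0008.

>>> drive_tool(moves=[[0,0,0.0008,0,1],[0,0,0.0014,0,1],[0,0,0.0014,0,1]])

```text
time: 17.3
position: [0.5492, 0.069, 0.1494]
tcp_rot: [0.0, 0.657, 0.754, 0.001]
contact_force: [-2.4, 5.0, 14.9]
grip_width: 0.0001
grip_force: 7.7
```

>>> drive_tool(moves=[[0,0,-0.01,0,1],[0,0,-0.04,0,1],[0,0,-0.06,0,1],[-0.082,0,-0.06,0,1],[-0.164,0,-0.06,0,1],[-0.164,0,-0.04,0,1],[-0.164,0,-0.036,0,1],[-0.164,0,-0.036,0,1]])

```text
time: 18.3
position: [0.5594, -0.0122, 0.1651]
tcp_rot: [-0.001, 0.657, 0.754, -0.0]
contact_force: [-0.1, -0.4, -0.6]
grip_width: 0.0002
grip_force: 0.0
```

Converted, 5.5 mm is 0.011, 5 mm is 0.01.

>>> drive_tool(moves=[[0,0,0.002,0,1],[0,0,0.004,0,1],[0,0,0.006,0,1],[0,0,0.008,0,1],[0,0,0.01,0,1],[0,0,0.011,0,1],[0,0,0.011,0,1]])

```text
time: 19.18
position: [0.5598, -0.013, 0.1599]
tcp_rot: [0.0, 0.657, 0.754, -0.0]
contact_force: [-1.4, -0.9, -0.2]
grip_width: -0.0
grip_force: 0.0
```

Converted, 1 mm is 0.002, 0.5 mm is 0.001.

>>> drive_tool(moves=[[0,0,0.001,0,1],[0,0,0.002,0,1],[0,0,0.002,0,1]])

```text
time: 19.55
position: [0.5599, -0.013, 0.1589]
tcp_rot: [0.0, 0.657, 0.754, 0.0]
contact_force: [-0.5, -0.0, 0.1]
grip_width: -0.0001
grip_force: 0.1
```

>>> drive_tool(moves=[[0,0,0.001,0,1],[0,0,0.002,0,1],[0,0,0.002,0,1]])

```text
time: 19.92
position: [0.56, -0.013, 0.1583]
tcp_rot: [0.0, 0.657, 0.754, 0.0]
contact_force: [-0.9, 0.1, 3.7]
grip_width: 0.0
grip_force: 1.8
```

Contact is at about 0.1587, as the tilt predicts, so the first end stayed home. I press on in small steps.

Converted, 1 mm is 0.002, 0.5 mm is 0.001.

>>> drive_tool(moves=[[0,0,0.001,0,1],[0,0,0.002,0,1],[0,0,0.002,0,1]])

```text
time: 20.3
position: [0.56, -0.0131, 0.1577]
tcp_rot: [0.0, 0.657, 0.754, 0.0]
contact_force: [-1.6, 0.6, 7.4]
grip_width: 0.0001
grip_force: 3.7
```

>>> drive_tool(moves=[[0,0,0.0008,0,1],[0,0,0.0016,0,1],[0,0,0.0016,0,1]])

```text
time: 20.68
position: [0.5601, -0.0131, 0.1573]
tcp_rot: [0.001, 0.657, 0.754, 0.0]
contact_force: [-1.7, 1.0, 9.4]
grip_width: -0.0001
grip_force: 4.7
```

Converted, 0.8 mm is 0.0016, 0.4 mm is 0.0008.

>>> drive_tool(moves=[[0,0,0.0008,0,1],[0,0,0.0016,0,1],[0,0,0.0016,0,1]])

```text
time: 21.05
position: [0.5602, -0.0131, 0.1569]
tcp_rot: [0.001, 0.657, 0.754, 0.0]
contact_force: [-1.9, 0.0, 11.9]
grip_width: 0.0
grip_force: 5.4
```

Converted, 0.6 mm is 0.0012, 0.4 mm is 0.0008.

>>> drive_tool(moves=[[0,0,0.0008,0,1],[0,0,0.0012,0,1],[0,0,0.0012,0,1]])

```text
time: 21.42
position: [0.5602, -0.0132, 0.1565]
tcp_rot: [0.001, 0.657, 0.754, 0.0]
contact_force: [-3.0, 0.6, 13.6]
grip_width: -0.0
grip_force: 6.3
```

Converted, 0.7 mm is 0.0014, 0.4 mm is 0.0008.

>>> drive_tool(moves=[[0,0,0.0008,0,1],[0,0,0.0014,0,1],[0,0,0.0014,0,1]])

```text
time: 21.8
position: [0.5604, -0.0132, 0.1561]
tcp_rot: [0.001, 0.657, 0.754, 0.0]
contact_force: [-2.4, -0.4, 13.5]
grip_width: 0.0003
grip_force: 6.9
```

Converted, 0.7 mm is 0.0014, 0.4 mm is 0.0008.

>>> drive_tool(moves=[[0,0,0.0008,0,1],[0,0,0.0014,0,1],[0,0,0.0014,0,1]])

```text
time: 22.18
position: [0.5604, -0.0133, 0.1555]
tcp_rot: [0.001, 0.657, 0.754, 0.0]
contact_force: [-3.3, -0.8, 14.2]
grip_width: 0.0002
grip_force: 7.1
```

Converted, 0.7 mm is 0.0014, 0.4 mm is 0.0008.

>>> drive_tool(moves=[[0,0,0.0008,0,1],[0,0,0.0014,0,1],[0,0,0.0014,0,1]])

```text
time: 22.55
position: [0.5604, -0.0134, 0.1548]
tcp_rot: [0.001, 0.657, 0.754, 0.0]
contact_force: [-3.1, -0.1, 13.6]
grip_width: 0.0005
grip_force: 6.8
```

>>> drive_tool(moves=[[0,0,0.0008,0,1],[0,0,0.0016,0,1],[0,0,0.0016,0,1]])

```text
time: 22.92
position: [0.5604, -0.0135, 0.1539]
tcp_rot: [0.001, 0.657, 0.754, 0.0]
contact_force: [-2.9, -0.7, 14.2]
grip_width: 0.0003
grip_force: 6.6
```

Converted, 0.8 mm is 0.0016, 0.4 mm is 0.0008.

>>> drive_tool(moves=[[0,0,0.0008,0,1],[0,0,0.0016,0,1],[0,0,0.0016,0,1]])

```text
time: 23.3
position: [0.5604, -0.0136, 0.1528]
tcp_rot: [0.001, 0.657, 0.754, 0.0]
contact_force: [-2.6, -0.8, 11.1]
grip_width: 0.0
grip_force: 5.8
```

Converted, 0.7 mm is 0.0014, 0.4 mm is 0.0008.

>>> drive_tool(moves=[[0,0,0.0008,0,1],[0,0,0.0014,0,1],[0,0,0.0014,0,1]])

```text
time: 23.68
position: [0.5604, -0.0137, 0.1519]
tcp_rot: [0.001, 0.657, 0.754, 0.0]
contact_force: [-2.8, -2.2, 11.2]
grip_width: 0.0002
grip_force: 5.4
```

Converted, 0.7 mm is 0.0014, 0.4 mm is 0.0008.

>>> drive_tool(moves=[[0,0,0.0008,0,1],[0,0,0.0014,0,1],[0,0,0.0014,0,1]])

```text
time: 24.05
position: [0.5603, -0.0139, 0.1507]
tcp_rot: [0.001, 0.657, 0.754, -0.0]
contact_force: [-2.3, -2.5, 6.5]
grip_width: -0.0001
grip_force: 3.5
```

Converted, 0.7 mm is 0.0014, 0.4 mm is 0.0008.

>>> drive_tool(moves=[[0,0,0.0008,0,1],[0,0,0.0014,0,1],[0,0,0.0014,0,1]])

```text
time: 24.42
position: [0.5602, -0.0139, 0.1494]
tcp_rot: [0.001, 0.657, 0.754, -0.0]
contact_force: [0.0, -2.1, 2.8]
grip_width: -0.0001
grip_force: 1.9
```

Converted, 0.7 mm is 0.0014, 0.4 mm is 0.0008.

>>> drive_tool(moves=[[0,0,0.0008,0,1],[0,0,0.0014,0,1],[0,0,0.0014,0,1]])

```text
time: 24.8
position: [0.5602, -0.013, 0.1482]
tcp_rot: [0.0, 0.657, 0.754, 0.0]
contact_force: [0.8, -2.1, 2.3]
grip_width: 0.0001
grip_force: 1.4
```

Converted, 0.7 mm is 0.0014, 0.4 mm is 0.0008.

>>> drive_tool(moves=[[0,0,0.0008,0,1],[0,0,0.0014,0,1],[0,0,0.0014,0,1]])

```text
time: 25.18
position: [0.5601, -0.013, 0.1479]
tcp_rot: [0.0, 0.657, 0.754, 0.0]
contact_force: [0.6, -2.3, 5.3]
grip_width: 0.0001
grip_force: 2.7
```

Converted, 0.7 mm is 0.0014, 0.4 mm is 0.0008.

>>> drive_tool(moves=[[0,0,0.0008,0,1],[0,0,0.0014,0,1],[0,0,0.0014,0,1]])

```text
time: 25.55
position: [0.5602, -0.013, 0.1477]
tcp_rot: [0.001, 0.657, 0.754, 0.0]
contact_force: [-0.2, -2.2, 8.1]
grip_width: -0.0005
grip_force: 4.0
```

Converted, 0.7 mm is 0.0014, 0.4 mm is 0.0008.

>>> drive_tool(moves=[[0,0,0.0008,0,1],[0,0,0.0014,0,1],[0,0,0.0014,0,1]])

```text
time: 25.92
position: [0.5602, -0.013, 0.1474]
tcp_rot: [0.001, 0.657, 0.754, 0.0]
contact_force: [-2.3, -1.3, 11.0]
grip_width: 0.0001
grip_force: 5.4
```

Converted, 0.8 mm is 0.0016, 0.4 mm is 0.0008.

>>> drive_tool(moves=[[0,0,0.0008,0,1],[0,0,0.0016,0,1],[0,0,0.0016,0,1]])

```text
time: 26.3
position: [0.5602, -0.013, 0.1472]
tcp_rot: [0.001, 0.657, 0.754, 0.0]
contact_force: [-2.4, -3.2, 13.2]
grip_width: -0.0001
grip_force: 6.9
```

Converted, 82 mm is 0.164, 41 mm is 0.082.

>>> drive_tool(moves=[[0,0,-0.01,0,1],[0,0,-0.04,0,1],[0,0,-0.04,0,1],[0.082,0,-0.04,0,1],[0.164,0,-0.04,0,1],[0.164,0,-0.02,0,1],[0.164,0,-0.012,0,1],[0.164,0,-0.01,0,1],[0.164,0,-0.009,0,1],[0.164,0,-0.009,0,1]])

```text
time: 27.55
position: [0.5489, 0.0677, 0.15]
tcp_rot: [0.0, 0.657, 0.754, 0.0]
contact_force: [-0.3, 0.5, -0.0]
grip_width: -0.0002
grip_force: 0.0
```

Converted, 0.8 mm is 0.0016, 0.4 mm is 0.0008.

>>> drive_tool(moves=[[0,0,0.0008,0,1],[0,0,0.0016,0,1],[0,0,0.0016,0,1]])

```text
time: 27.92
position: [0.5486, 0.0682, 0.1491]
tcp_rot: [0.0, 0.657, 0.754, 0.0]
contact_force: [0.1, -0.7, -0.4]
grip_width: -0.0001
grip_force: 0.0
```

Converted, 0.8 mm is 0.0016, 0.4 mm is 0.0008.

>>> drive_tool(moves=[[0,0,0.0008,0,1],[0,0,0.0016,0,1],[0,0,0.0016,0,1]])

```text
time: 28.3
position: [0.5487, 0.0683, 0.1484]
tcp_rot: [0.0, 0.657, 0.754, 0.0]
contact_force: [0.6, 0.5, 1.5]
grip_width: -0.0005
grip_force: 0.6
```

Converted, 0.8 mm is 0.0016, 0.4 mm is 0.0008.

>>> drive_tool(moves=[[0,0,0.0008,0,1],[0,0,0.0016,0,1],[0,0,0.0016,0,1]])

```text
time: 28.68
position: [0.5487, 0.0683, 0.148]
tcp_rot: [0.0, 0.657, 0.754, 0.0]
contact_force: [-1.7, 0.1, 6.5]
grip_width: 0.0001
grip_force: 2.7
```

Converted, 0.8 mm is 0.0016, 0.4 mm is 0.0008.

>>> drive_tool(moves=[[0,0,0.0008,0,1],[0,0,0.0016,0,1],[0,0,0.0016,0,1]])

```text
time: 29.05
position: [0.5488, 0.0683, 0.1477]
tcp_rot: [0.0, 0.657, 0.754, 0.0]
contact_force: [-1.8, -0.2, 8.3]
grip_width: -0.0
grip_force: 4.2
```

Both ends stop at the same height (about 0.148), hard on their seats. I retreat and take a last look.

Converted, -150 mm is -0.3, -100 mm is -0.2.

>>> drive_tool(moves=[[0,0,-0.02,0,1],[0,0,-0.1,0,1],[0,0,-0.2,0,1],[-0.06,0,-0.3,0,1],[-0.12,0,-0.3,0,1],[-0.12,0,-0.3,0,1]])

```text
time: 29.8
position: [0.5572, 0.0072, 0.2973]
tcp_rot: [0.001, 0.658, 0.753, 0.0]
contact_force: [-0.2, -0.4, 0.1]
grip_width: 0.0002
grip_force: 0.0
```

```bash
python3 - <<'E'
from h import *
im=manip.get_image('wrist');b=manip.get_image('side')
b=b[150:260,200:300]
cv2.imwrite('pics/f.png',np.hstack([cv2.resize(im[:,120:],None,fx=1.1,fy=1.1),cv2.resize(b,(360,422),interpolation=cv2.INTER_CUBIC)]))
E
python3 pr.py
```

```text
29.9 [556.4618641    8.96763164 296.19695326] x 552.4187689155624 y -67.55537257243373 [-0.71009881 -0.23010176 -0.38370822] 0.00026213940653624043
```

View pics/f.png

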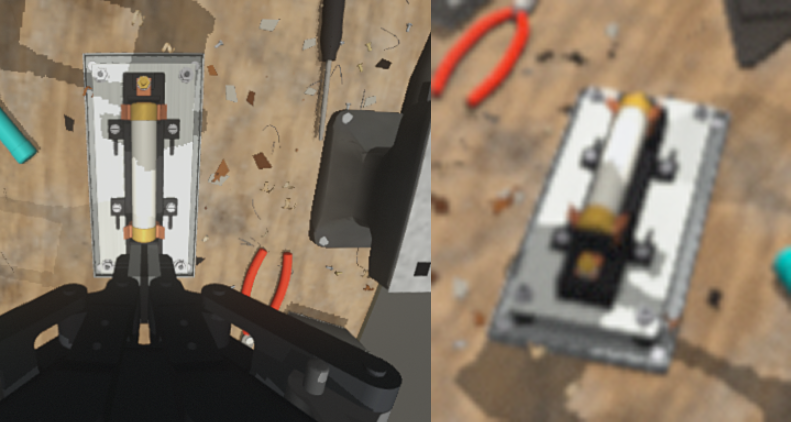

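The picture shows the fuse lying level between the cheeks, with both caps in the clips at (144,110) and (145,235). The arm is clear of it.

```bash
python3 -c "
from rig import manip
print(manip.job_done())"
```

```text
the job is handed in; nothing more can be done
None
```

The long fuse is seated in both clips, pressed home one end at a time (the +y end first). The highest pressing force I read was about 15 N, the gripper has let go and is clear, and the job was handed in at about 30 s.

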